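Sort the titration bench: vials, stir bars and stopper to their trays

ROBOT

A 7-joint arm with a two-finger parallel gripper is mounted at the origin on the work surface. World frame = base frame: x ahead of the robot, y to its left, z up, the work surface at z = 0. Lengths are in m, angles in rad, forces in N, time in s.
With the tool pointing down it reaches from about 0.4 to 0.875 m from the base axis. Payload 19.3 kg.
Tool frame: the origin (TCP) lies at the very end of the fingers, on their centre line; the grasp point (between the pads) lies bot.pinch_z behind it (bot.pinch_z is the distance from the TCP to the grasp point, in m); z points along the fingers, y is the line along which they close (so a half turn about z gives the same grasp; the last joint's range is limited). The gripper opens to 85 mm and grips with 20 to 120 N. Pads are 22 mm wide; open, the fingers measure 114 mm over their backs; the gripper's body (76 mm by 85 mm) begins 54 mm behind the grasp point. The pads swing forward as they close: fully open they stand 13 mm farther back than shut.
Start: joints at [-1.288, 0.521, -0.036, 1.599, 0.021, 1.021, -0.113], TCP at [0.216, 0.586, 0.231] pointing down, gripper open.
Joint ranges: [-2.91, 2.91], [-0.3, 2.13], [-1.5, 1.42], [0.17, 2.43], [-1.26, 4.41], [0.16, 1.93], [-2.52, 2.52]. Speed limits (rad/s): [1.89, 1.89, 2.39, 2.39, 3.01, 3.01, 3.01].

INTERFACE

Orientations are given as [roll, pitch, yaw] about the fixed x, y, z axes, in that order (R = Rz(yaw) Ry(pitch) Rx(roll)).
In Python, from workcell import bot, grab_frame, ticket gives the robot as it stands.
- The arm moves only by the tool arm_command, never from a script. Its argument "commands" is a list of rows, each a list of 3 entries, a list of its own where there are three numbers: the shift along the world's x, y, z in mm, then the turn about the world's z in rad, then the gripper command: -1 is fully open, 1 is shut, values between are in proportion. In form: [[[tx, ty, tz], roll, fingers], ...]. A call has 1 to 20 rows; each row shifts and turns the commanded pose from where the row before left it; what a row does not reach is not made up. A row lasts 1/10 s, in which the tool goes at most 50 mm and 8.59 degrees, less where a joint would pass 70% of its speed; a pose out of reach is approached as far as the arm can. A call with a gripper value outside its range is refused whole. The fingers move at their own pace and stop on an object; "newtons" is the grip in N (left out, the last holds). Time passes only in rows, so rows that do not move let the fingers close. It gives the time, the measured TCP pose, the force, the opening and the grip force at its end, in the units of the state.
- bot.observe(): the state, without advancing time (a new reading comes with each control period).
- grab_frame(name): name is "scene" or "top" or "wrist"; returns a dict with "image" (480x640x3 uint8, red, green, blue), "vertical_fov" (degrees; the focal length in pixels is half the picture's height over the tangent of half this angle, whatever the lens; pixels are square), "cx", "cy" (the principal point, pixels), "k1" (the pictures are not rectified: a ray, as slopes to the right and down, at radius r is drawn at 1 + k1 r^2 times it, then the intrinsics apply), "R" (3x3) and "t" (3): a world point X has camera coordinates R X + t. Camera axes: x right, y down, z forward; pixel columns grow to the right and rows downward; lengths in m; the calibration is good to about 2 mm. A picture is of the moment at which its call begins. There is no depth.
- ticket.job_done(): hands the job in; it is judged then, once.
The state is a dict: "clock": time; "qpos": joint angles; "qd": joint speeds; "joint_efforts": joint torques, N m; "position": TCP position; "tool_rot": TCP orientation; "force": force on the tool from outside, world axes, zero at the start; "moment": the same for the moment, N m; "grip_width": finger opening in m; "finger_force": force on a finger pad.
Only numpy, scipy, OpenCV 4.12 (cv2) and the standard library are available. Lean on these libraries where they do the work, as an engineer would, in place of code of your own. Each camera call takes 0.05 s, during which the arm holds its last target. There are 200 camera calls.

TASK

Clear up after the titration run: stand the two sample vials upright in the two-bay wooden tray, one in each bay; lay both white stir bars flat on the bottom of the round dish, neither on top of the other; and stand the stopper, still on its head, in the square steel tray. Set each thing down rather than dropping it, and leave the beaker and the reagent bottle where they stand.

Things in the scene. Friction and masses are not known exactly. Their poses are not given: they have to be found in the camera images.
- vial_tray: Wooden tray, fixed to the bench, 110 (x) by 160 (y) by 25 mm high, walls and floor 5 mm; a full-height 5 mm divider at y = 0 parts it into two bays, each 100 mm (x) by about 72 mm (y) inside, with centres at y = +39 and -39 mm. Origin: centre of its underside; z up.
- bar_dish: Round shallow aluminium dish, fixed to the bench, 140 mm across the rim, 22 mm high, wall 4 mm (inner floor about 124 mm across), flat floor 4 mm thick. Origin: centre of its underside; z up.
- stopper_tray: Square steel tray, fixed to the bench, 90 by 90 mm and 20 mm high, walls and floor 4 mm, undivided. Origin: centre of its underside; x and y along its sides, z up.
- vial_tall: Tall slim sample vial: upright amber glass cylinder with paper label and white screw cap, 30 mm diameter all the way up, 60 mm high with its cap, about 50 g. Origin: centre of its underside; z up along its axis.
- vial_short: Short wide sample vial: upright amber glass cylinder with paper label and white screw cap, 40 mm diameter all the way up, 45 mm high with its cap, about 60 g. Origin: centre of its underside; z up along its axis.
- bar_long: Long magnetic stir bar (not magnetic here): white octagonal plastic rod lying on the bench, 60 mm long, 12 mm thick, about 20 g. Origin: its centre, 6 mm above what it lies on; x along its length.
- bar_short: Short magnetic stir bar (not magnetic here): white octagonal plastic rod lying on the bench, 38 mm long, 12 mm thick, about 15 g. Origin: its centre, 6 mm above what it lies on; x along its length.
- stopper: White plastic flask stopper standing on its head: below, a round head 32 mm in diameter and 13 mm high; above it the plug, 21 mm diameter tapering to 19 mm, its flat end up, 45 mm high in all, about 30 g. Origin: centre of the underside of the head; z up along its axis.
- beaker: Bystander: empty glass beaker standing loose on the bench, 68 mm across, 90 mm high; to be left alone. Origin: centre of its underside.
- reagent: Bystander: amber reagent bottle with white cap standing loose on the bench, 60 mm in diameter, 110 mm high; to be left alone. Origin: centre of its underside.

How it is judged:
By the outcome, as a careful person would: the job done as asked, in the order asked, and still so for the second after the job is handed in, with the robot touching nothing.
It also fails if it takes over 125 s, if anything falls off the work surface, if the arm or the gripper's body presses on something with over 40 N, if the wrist force passes 120 N, or if a joint passes its speed limit or range.

## Working session

There is one attempt and no reset: what is moved stays moved. The work goes in short steps, Python scripts to look and compute and a tool call to move; the robot and the scene stay as the last step left them, time stands still between calls to the robot, and variables do not carry over. Pictures are saved under pics/ and viewed, at most 14 in all, crops included, and the job is handed in when it is done.

Besides the shell and the picture viewer there is one more tool, called after "Request:" in YAML: its name, and indented under it one key for each argument. arm_command: Moves the arm, as the interface text tells. Its arguments: {"type":"object","properties":{"commands":{"type":"array"},"newtons":{"type":"number"}},"required":["commands"]}

```bash
ls; mkdir -p pics; cat > h.py <<'E'
import numpy as np, cv2
from workcell import bot, grab_frame, ticket
def cam(f):
    fl=240/np.tan(np.radians(f["vertical_fov"])/2)
    K=np.array([[fl,0,f["cx"]],[0,fl,f["cy"]],[0,0,1.]])
    return K,np.array([f["k1"],0,0,0,0.]),np.array(f["R"]),np.array(f["t"])
def unproj(f,uv,z):
    K,d,R,t=cam(f)
    p=cv2.undistortPoints(np.array(uv,float).reshape(-1,1,2),K,d).reshape(-1,2)
    r=np.c_[p,np.ones(len(p))]@R; c=-R.T@t
    return c+r*((np.broadcast_to(z,len(p))-c[2])/r[:,2])[:,None]
def proj(f,X):
    K,d,R,t=cam(f)
    return cv2.projectPoints(np.array(X,float).reshape(-1,3),cv2.Rodrigues(R)[0],t,K,d)[0].reshape(-1,2)
def save(f,n): cv2.imwrite(f"pics/{n}.png",f["image"][:,:,::-1])
E
python3 - <<'E'
from h import *
import pickle
for n in("top","scene"):
    f=grab_frame(n); save(f,n+"0"); pickle.dump(f,open(n+".pkl","wb")); print(n,-np.array(f["R"]).T@f["t"],f["k1"],f["vertical_fov"])
print(bot.pinch_z,bot.observe())
E
```

```text
pics
top [ 0.38721864 -0.00755388  1.2299778 ] -0.11104220343516322 44.91001607792357
scene [ 0.97988095 -0.44174116  0.87533119] 0.018386759366536845 48.17884203134603
0.0187 {'clock': 0.1, 'qpos': array([-1.28819412,  0.52195299, -0.03633638,  1.59990584,  0.02120706,
        1.02111579, -0.11279333]), 'qd': array([ 0.00087503, -0.00096733,  0.00163642, -0.00117915, -0.00030871,
        0.00053723,  0.0016628 ]), 'joint_efforts': array([ 4.96748689e-03, -9.28473043e+01,  1.98493883e+00, -3.70531976e+01,
        1.83011015e-02,  5.35907850e-03, -1.74103428e-05]), 'position': array([0.21588457, 0.58622784, 0.23080024]), 'tool_rot': array([-3.14059839e+00,  7.06415827e-05,  2.78879680e+00]), 'force': array([-0.22145478, -0.18392257,  0.23257123]), 'moment': array([-0.00925028, -0.05324063,  0.00575332]), 'finger_force': 0.0, 'grip_width': 0.0852106418333191}
```

View pics/top0.png

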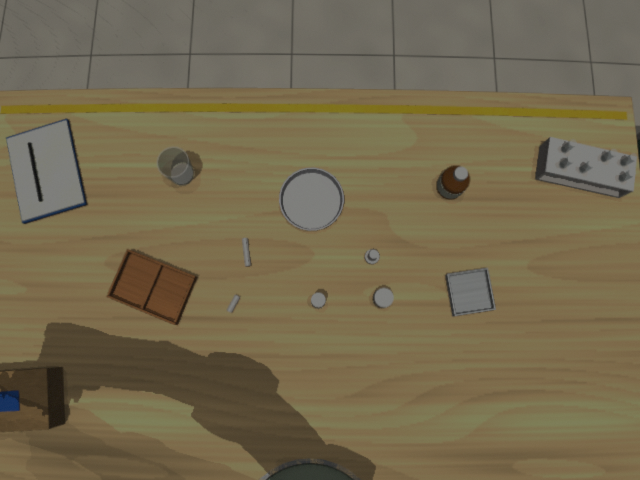

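View pics/scene0.png

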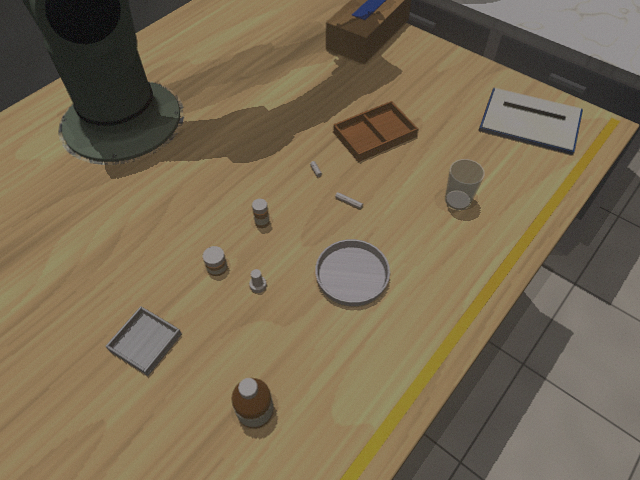

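The top view has +x up and +y left. It shows the tray near (153,287), the dish at (312,200), the steel tray at (470,292), the tall vial at (318,299), the short vial at (383,297), the stopper at (373,256), and the bars at (247,252) and (234,303). The beaker is at (176,165) and the reagent bottle at (455,182). The scene view agrees with this. Next I'll segment these for positions.

```bash
python3 - <<'E'
from h import *
import pickle
f=pickle.load(open("top.pkl","rb")); s=pickle.load(open("scene.pkl","rb"))
im=f["image"]; hsv=cv2.cvtColor(im,cv2.COLOR_RGB2HSV)
m=((hsv[:,:,1]<60)&(hsv[:,:,2]>100)).astype(np.uint8)
n,l,st,c=cv2.connectedComponentsWithStats(m)
for i in range(1,n):
    if st[i,4]>25 and 130<c[i][1]<330 and 100<c[i][0]<520:
        ys,xs=np.where(l==i); r=cv2.minAreaRect(np.c_[xs,ys].astype(np.float32)); print(st[i],c[i].round(1),[np.round(q,1) for q in r])
P={"tall":(318.5,299.5,.06),"short":(383,297,.045),"stop":(373.5,255,.045),"blong":(247,252,.012),"bshort":(234,303,.012),"dish":(312,200,.022),"beakerbase":(181,174,0),"reag cap":(461,174,.11)}
for k,v in P.items(): print(k,unproj(f,v[:2],v[2]).round(3))
S={"tall":(260,204,.06),"short":(214,254,.045),"stop":(257,272,.045),"blong":(349,200,.006),"bshort":(316,168,.006)}
for k,v in S.items(): print("scene",k,unproj(s,v[:2],v[2]).round(3))
print("vial tray",unproj(f,[(131,251),(197,275),(178,323),(109,296)],.025).round(3))
print("steel",unproj(f,[(447,272),(487,268),(494,312),(454,316)],.02).round(3))
print(proj(f,bot.observe()["position"]),proj(s,bot.observe()["position"]))
w=grab_frame("wrist"); save(w,"w0"); print(np.array(w["R"]),-np.array(w["R"]).T@w["t"],w["vertical_fov"])
big=cv2.resize(im[140:330,100:500],None,fx=2,fy=2,interpolation=cv2.INTER_CUBIC); cv2.imwrite("pics/topc.png",big[:,:,::-1])
E
```

```text
[157 147  28  23  49] [166.9 153.5] [array([167.7, 154.9]), array([12.9, 31. ]), np.float64(54.2)]
[171 165  17  12  27] [180.6 172.1] [array([180.1, 172. ]), array([ 4.3, 19.4]), np.float64(53.7)]
[ 279  167   65   64 2828] [311.  200.2] [array([311. , 198.5]), array([63., 64.]), np.float64(90.0)]
[455 166  13  13 131] [461.  172.4] [array([461., 172.]), array([12., 12.]), np.float64(90.0)]
[242 238   8  28 134] [245.4 251.4] [array([245.4, 251.4]), array([27.3,  5. ]), np.float64(82.9)]
[365 249  15  15 134] [372.3 255.8] [array([372., 256.]), array([14., 14.]), np.float64(90.0)]
[ 448  268   48   48 1472] [470.  292.2] [array([471.2, 291.6]), array([42.3, 41.9]), np.float64(80.5)]
[375 288  19  20 296] [384.  297.1] [array([384., 297.]), array([18.4, 18.4]), np.float64(45.0)]
[311 293  15  14 170] [317.9 299.4] [array([318. , 299.5]), array([13., 14.]), np.float64(90.0)]
[227 295  12  18  96] [232.5 303.1] [array([232.5, 303. ]), array([ 5.1, 18.4]), np.float64(28.6)]
tall [[ 0.466 -0.013  0.06 ]]
short [[ 0.473 -0.145  0.045]]
stop [[ 0.559 -0.126  0.045]]
blong [[0.568 0.139 0.012]]
bshort [[0.46  0.163 0.012]]
dish [[0.68  0.002 0.022]]
beakerbase [[0.742 0.292 0.   ]]
reag cap [[ 0.716 -0.298  0.11 ]]
scene tall [[ 0.468 -0.012  0.06 ]]
scene short [[ 0.474 -0.145  0.045]]
scene stop [[ 0.563 -0.123  0.045]]
scene blong [[0.571 0.143 0.006]]
scene bshort [[0.46  0.168 0.006]]
vial tray [[0.566 0.385 0.025]
 [0.516 0.241 0.025]
 [0.416 0.277 0.025]
 [0.47  0.426 0.025]]
steel [[ 0.528 -0.284  0.02 ]
 [ 0.537 -0.37   0.02 ]
 [ 0.444 -0.382  0.02 ]
 [ 0.435 -0.297  0.02 ]]
[[-26.60558895 430.39660912]] [[349.10636509 -48.65048694]]
[[ 3.45023117e-01  9.38593865e-01 -7.77978491e-04]
 [ 9.05566277e-01 -3.32664140e-01  2.63219087e-01]
 [ 2.46797015e-01 -9.15211811e-02 -9.64735770e-01]] [0.15324325 0.61007492 0.3729059 ] 71.07367339705662
```

View pics/topc.png

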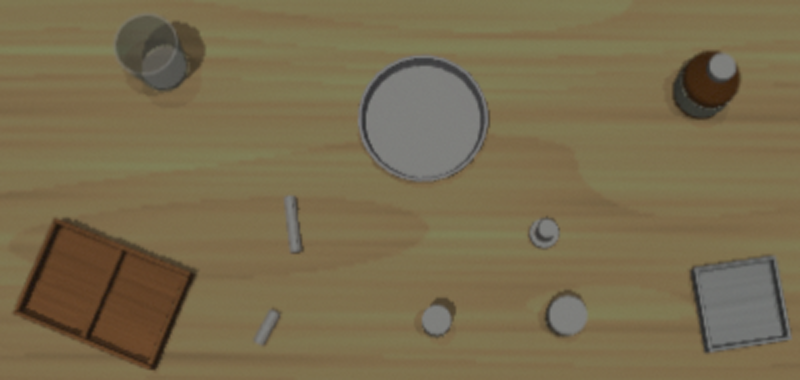

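View pics/w0.png

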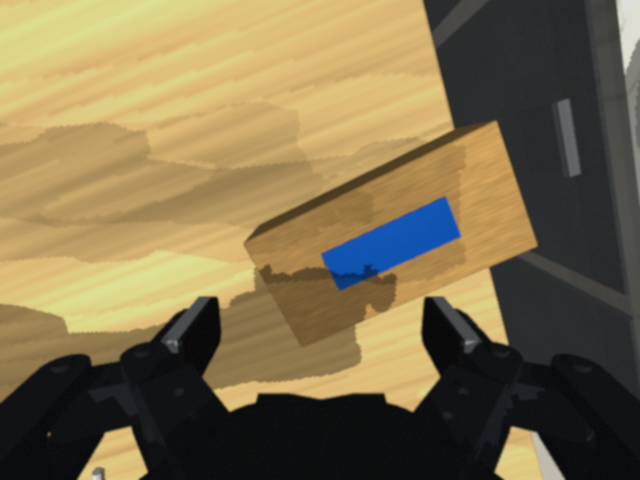

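The crop confirms the layout, and the wrist view shows only a block by the bench edge. I'll move over the tall vial, turning the tool so that it closes along the wooden tray's x axis.

Request:
arm_command:
  commands:
    - [[18, -43, -6], -0.111, -0.6]
    - [[18, -43, -6], -0.111, -0.6]
    - [[18, -43, -6], -0.111, -0.6]
    - [[18, -43, -6], -0.111, -0.6]
    - [[18, -43, -6], -0.111, -0.6]
    - [[18, -43, -6], -0.111, -0.6]
    - [[18, -43, -6], -0.111, -0.6]
    - [[18, -43, -6], -0.111, -0.6]
    - [[18, -43, -6], -0.111, -0.6]
    - [[18, -43, -6], -0.111, -0.6]
    - [[18, -43, -6], -0.111, -0.6]
    - [[18, -43, -6], -0.111, -0.6]
    - [[18, -43, -6], -0.111, -0.6]
    - [[18, -43, -6], -0.111, -0.6]
    - [[0, 0, 0], 0, -0.6]
    - [[0, 0, 0], 0, -0.6]
  newtons: 30

```text
clock: 1.75
position: [0.4679, -0.0164, 0.147]
tool_rot: [-3.141, 0.001, 1.233]
force: [-0.2, 0.5, 0.4]
grip_width: 0.0686
finger_force: 0.0
```

```bash
python3 - <<'E'
from h import *
import pickle
o=bot.observe(); print(o["position"].round(4),o["tool_rot"].round(3),o["qpos"].round(2),o["grip_width"],o["clock"])
w=grab_frame("wrist"); pickle.dump(w,open("w1.pkl","wb")); save(w,"w1")
for X in [(.467,-.013,0),(.467,-.013,.06),(.4725,-.146,.045),(.561,-.124,.045),tuple(o["position"])]: print(X,proj(w,X).round(0))
E
```

```text
[ 0.4679 -0.0164  0.147 ] [-3.141e+00  1.000e-03  1.233e+00] [-0.42  0.44  0.43  2.1  -0.29  0.66 -0.14] 0.06858572687197663 1.75
(0.467, -0.013, 0) [[319. 229.]]
(0.467, -0.013, 0.06) [[319. 247.]]
(0.4725, -0.146, 0.045) [[377. 383.]]
(0.561, -0.124, 0.045) [[475. 330.]]
(np.float64(0.46785383628021165), np.float64(-0.016383014657648968), np.float64(0.14698390826395172)) [[322. 304.]]
```

View pics/w1.png

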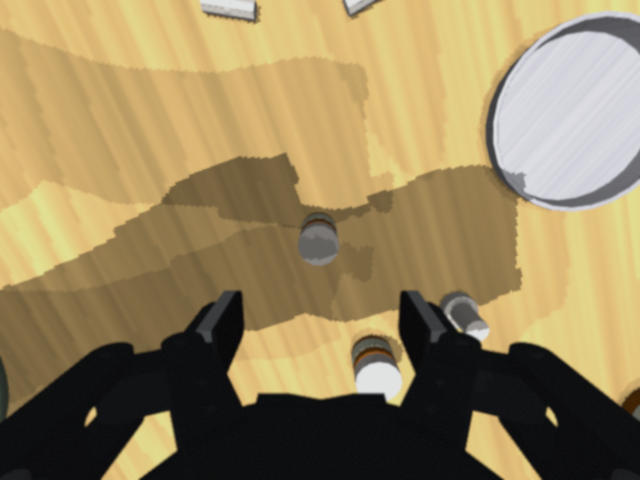

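The wrist view has the tall vial's cap at (319,245), where the prediction was 247. The short vial's top is at (378,379) and the stopper's top at (479,329), so the estimates are good. I'll descend and grasp.

Request:
arm_command:
  commands:
    - [[-1, 3, -25], 0, -0.6]
    - [[0, 0, -35], 0, -0.6]
    - [[0, 0, -35], 0, -0.6]
    - [[0, 0, -25], 0, -0.6]
    - [[0, 0, -8], 0, -0.6]
    - [[0, 0, 0], 0, 1]
    - [[0, 0, 0], 0, 1]
    - [[0, 0, 0], 0, 1]
    - [[0, 0, 0], 0, 1]
    - [[0, 0, 0], 0, 1]
    - [[0, 0, 0], 0, 1]
    - [[0, 0, 0], 0, 1]
  newtons: 30

```text
clock: 3.0
position: [0.4677, -0.0122, 0.0206]
tool_rot: [3.14, -0.001, 1.235]
force: [-0.9, 0.6, 6.7]
grip_width: 0.0293
finger_force: 29.1
```

```bash
python3 - <<'E'
from h import *
import pickle
w=pickle.load(open("w1.pkl","rb"))
print(unproj(w,[(319,245),(378,379),(479,329)],[.06,.045,.045]).round(4))
g=grab_frame("wrist"); save(g,"w2"); o=bot.observe(); print(o["position"].round(4))
E
```

```text
[[ 0.4677 -0.0117  0.06  ]
 [ 0.4742 -0.1426  0.045 ]
 [ 0.5645 -0.1244  0.045 ]]
[ 0.4677 -0.0121  0.0206]
```

View pics/w2.png

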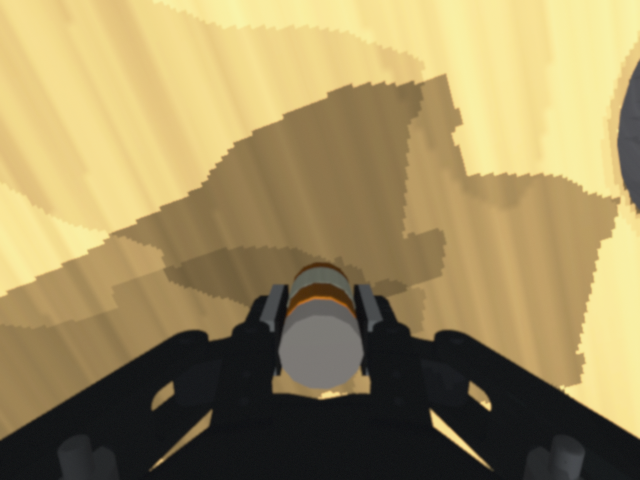

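The vial is held squarely at (320,345). I'll lift it and carry it over the far bay.

Request:
arm_command:
  commands:
    - [[0, 0, 20], 0, 1]
    - [[0, 0, 40], 0, 1]
    - [[0, 10, 30], 0, 1]
    - [[4, 37, 0], 0, 1]
    - [[4, 37, 0], 0, 1]
    - [[4, 37, 0], 0, 1]
    - [[4, 37, 0], 0, 1]
    - [[4, 37, 0], 0, 1]
    - [[4, 37, 0], 0, 1]
    - [[4, 37, 0], 0, 1]
    - [[4, 37, 0], 0, 1]
    - [[3, 37, 0], 0, 1]
    - [[2, 38, 0], 0, 1]
    - [[0, 0, 0], 0, 1]
    - [[0, 0, 0], 0, 1]

```text
clock: 4.55
position: [0.5036, 0.3693, 0.1101]
tool_rot: [3.141, -0.001, 1.236]
force: [0.3, -1.3, -1.2]
grip_width: 0.029
finger_force: 29.9
```

```bash
python3 - <<'E'
from h import *
import pickle
g=grab_frame("wrist"); save(g,"w3");pickle.dump(g,open("w3.pkl","wb")); o=bot.observe(); print(o["position"].round(4),o["tool_rot"],o["qpos"].round(2))
c=np.array([.492,.332]); d=np.array([.33,.944]); e=np.array([.944,-.33])
for sx,sy in((1,1),(1,-1),(-1,-1),(-1,1)): print(proj(g,[*(c+sx*.055*e+sy*.08*d),.025]).round())
E
```

```text
[0.5039 0.3682 0.1101] [ 3.14105488e+00 -2.11424514e-04  1.23490634e+00] [-1.01  0.71  0.43  1.72 -0.39  0.8  -0.73]
[[405. 194.]]
[[392. 395.]]
[[253. 395.]]
[[242. 193.]]
```

View pics/w3.png

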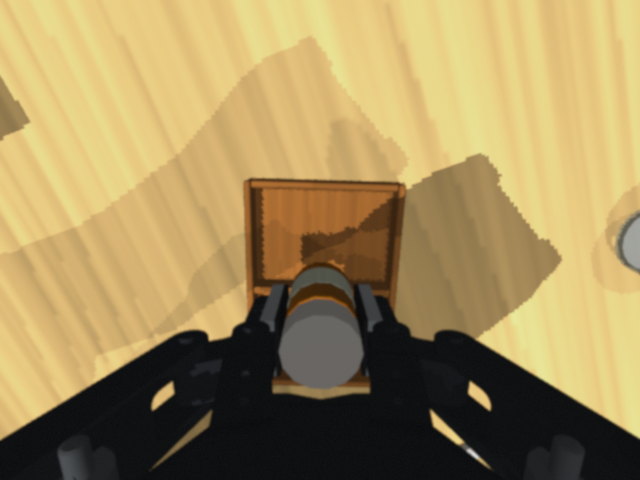

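The far rim's corners show at (245,180) and (405,184), about 12 px farther out than predicted. I'll re-solve the tray centre.

```bash
python3 - <<'E'
from h import *
import pickle
g=pickle.load(open("w3.pkl","rb"))
p=unproj(g,[(245,180),(405,184),(252,284),(398,288)],.025)[:,:2]; print(p.round(4),np.linalg.norm(p[0]-p[1]))
e=(p[1]-p[0])/np.linalg.norm(p[1]-p[0]); d=np.array([-e[1],e[0]]); m=(p[0]+p[1])/2
print(e,"centre",m-.08*d,"A",m-.041*d,"B",m-.119*d)
E
```

```text
[[0.472  0.433 ]
 [0.5719 0.3956]
 [0.4483 0.3628]
 [0.5473 0.3252]] 0.10666679625945095
[ 0.93643363 -0.35084478] centre [0.49383924 0.33940349] A [0.50752219 0.3759244 ] B [0.48015629 0.30288258]
```

Request:
arm_command:
  commands:
    - [[3, 4, -20], 0, 1]
    - [[0, 0, -30], 0, 1]
    - [[0, 0, -20], 0, 1]
    - [[0, 0, -9], 0, 1]
    - [[0, 0, -3], 0, 1]
    - [[0, 0, -2], 0, 1]
    - [[0, 0, 0], 0, 1]
    - [[0, 0, 0], 0, 1]

```text
clock: 5.4
position: [0.5073, 0.3727, 0.0261]
tool_rot: [3.141, -0.001, 1.235]
force: [-0.2, 0.4, -0.6]
grip_width: 0.0294
finger_force: 29.9
```

Request:
arm_command:
  commands:
    - [[0, 0, -1], 0, 1]
    - [[0, 0, 0], 0, 1]
    - [[0, 0, 0], 0, -0.1]
    - [[0, 0, 0], 0, -0.3]
    - [[0, 0, 0], 0, -0.3]
    - [[0, 0, 0], 0, -0.3]
    - [[0, 0, 0], 0, -0.3]
    - [[0, 0, 20], 0, -0.3]
    - [[0, 0, 40], 0, -0.4]
    - [[0, 0, 40], 0, -0.6]
    - [[0, 0, 0], 0, -0.6]

```text
clock: 6.5
position: [0.5091, 0.3736, 0.1292]
tool_rot: [3.138, -0.006, 1.234]
force: [0.6, 0.5, -0.7]
grip_width: 0.0684
finger_force: 0.0
```

```bash
python3 - <<'E'
from h import *
g=grab_frame("top"); o=bot.observe(); print(o["position"].round(4))
cv2.imwrite("pics/t1.png",cv2.resize(g["image"][140:360,80:380],None,fx=2,fy=2)[:,:,::-1])
E
```

```text
[0.508  0.3732 0.1267]
```

View pics/t1.png

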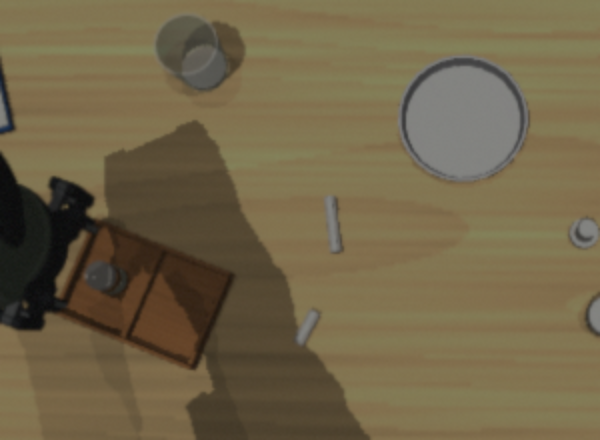

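The tall vial stands upright in its bay at (105,277). Next is the short vial.

Request:
arm_command:
  commands:
    - [[-3, -43, 0], 0, -0.6]
    - [[-3, -43, 0], 0, -0.6]
    - [[-3, -43, 0], 0, -0.6]
    - [[-3, -43, 0], 0, -0.6]
    - [[-3, -43, 0], 0, -0.6]
    - [[-3, -43, 0], 0, -0.6]
    - [[-3, -43, 0], 0, -0.6]
    - [[-3, -43, 0], 0, -0.6]
    - [[-3, -43, 0], 0, -0.6]
    - [[-3, -43, 0], 0, -0.6]
    - [[-3, -43, 0], 0, -0.6]
    - [[-2, -44, 0], 0, -0.6]
    - [[0, 0, -20], 0, -0.6]
    - [[0, 0, -30], 0, -0.6]
    - [[0, 0, 0], 0, -0.6]
    - [[0, 0, 0], 0, -0.6]

```text
clock: 8.15
position: [0.4714, -0.1445, 0.0742]
tool_rot: [-3.14, 0.0, 1.235]
force: [-1.0, -0.1, 0.1]
grip_width: 0.0684
finger_force: 0.0
```

```bash
python3 - <<'E'
from h import *
g=grab_frame("wrist"); o=bot.observe(); print(o["position"].round(4),o["qpos"].round(2))
save(g,"w4"); print(proj(g,[(.473,-.144,.045),(.5635,-.1244,.045)]))
E
```

```text
[ 0.472  -0.1445  0.0748] [-0.08  0.6   0.35  2.08 -0.39  0.53  0.22]
[[323.9754679  279.13194903]
 [480.99373427 189.44680546]]
```

View pics/w4.png

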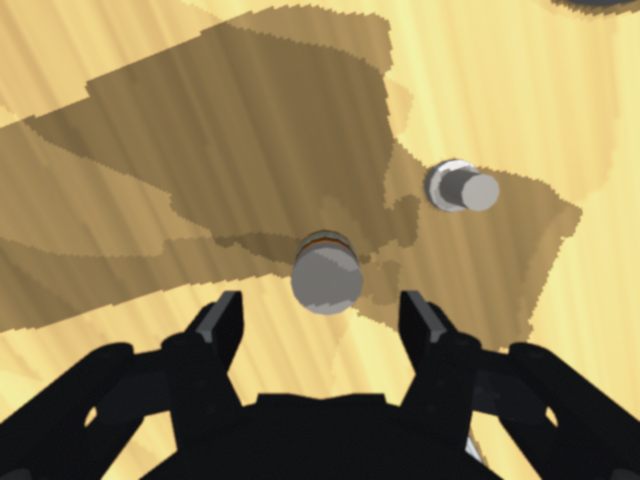

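The short vial is centred at (327,280) as predicted, and the stopper's top is at (480,191). Descending.

Request:
arm_command:
  commands:
    - [[2, 0, -24], 0, -0.6]
    - [[0, 0, -25], 0, -0.6]
    - [[0, 0, -11], 0, -0.6]
    - [[0, 0, -3], 0, -0.6]
    - [[0, 0, 0], 0, 1]
    - [[0, 0, 0], 0, 1]
    - [[0, 0, 0], 0, 1]
    - [[0, 0, 0], 0, 1]
    - [[0, 0, 0], 0, 1]
    - [[0, 0, 0], 0, 1]

```text
clock: 9.2
position: [0.4745, -0.1446, 0.0124]
tool_rot: [3.14, -0.0, 1.235]
force: [-1.2, 0.1, 6.0]
grip_width: 0.0392
finger_force: 29.5
```

Request:
arm_command:
  commands:
    - [[0, 0, 20], 0, 1]
    - [[0, 0, 40], 0, 1]
    - [[0, 14, 25], 0, 1]
    - [[0, 43, 0], 0, 1]
    - [[0, 43, 0], 0, 1]
    - [[0, 43, 0], 0, 1]
    - [[0, 43, 0], 0, 1]
    - [[0, 43, 0], 0, 1]
    - [[1, 43, 0], 0, 1]
    - [[1, 43, 0], 0, 1]
    - [[1, 43, 0], 0, 1]
    - [[1, 43, 0], 0, 1]
    - [[1, 43, 0], 0, 1]
    - [[0, 0, -30], 0, 1]
    - [[0, 0, -25], 0, 1]
    - [[0, 0, -15], 0, 1]
    - [[0, 0, -6], 0, 1]
    - [[0, 0, -2], 0, 1]
    - [[0, 0, 0], 0, 1]
    - [[0, 0, 0], 0, 1]

```text
clock: 11.2
position: [0.4795, 0.2997, 0.0192]
tool_rot: [3.141, -0.001, 1.234]
force: [0.4, 0.0, -0.8]
grip_width: 0.0395
finger_force: 30.5
```

Request:
arm_command:
  commands:
    - [[0, 0, -1], 0, 1]
    - [[0, 0, -1], 0, 1]
    - [[0, 0, 0], 0, 1]
    - [[0, 0, 0], 0, -0.1]
    - [[0, 0, 0], 0, -0.32]
    - [[0, 0, 0], 0, -0.32]
    - [[0, 0, 0], 0, -0.32]
    - [[0, 0, 0], 0, -0.32]
    - [[0, 0, 20], 0, -0.32]
    - [[0, 0, 40], 0, -0.32]
    - [[0, 0, 40], 0, -0.32]
    - [[0, 0, 0], 0, -0.32]

```text
clock: 12.4
position: [0.4809, 0.3004, 0.1206]
tool_rot: [3.138, -0.005, 1.234]
force: [-0.9, 0.1, -1.0]
grip_width: 0.0566
finger_force: 0.0
```

Request:
arm_command:
  commands:
    - [[10, -18, 0], -0.122, -0.32]
    - [[10, -18, 0], -0.122, 0.1]
    - [[10, -18, 0], -0.122, 0.1]
    - [[10, -18, 0], -0.122, 0.1]
    - [[10, -18, 0], -0.122, 0.1]
    - [[10, -18, 0], -0.122, 0.1]
    - [[10, -18, 0], -0.122, 0.1]
    - [[10, -18, 0], -0.122, 0.1]
    - [[8, -14, 0], -0.122, 0.1]
    - [[0, 0, 0], 0, 0.1]
    - [[0, 0, 0], 0, 0.1]

```text
clock: 13.5
position: [0.5667, 0.1417, 0.1159]
tool_rot: [3.142, 0.001, 0.139]
force: [-0.2, 0.1, -0.6]
grip_width: 0.0388
finger_force: 0.0
```

```bash
python3 - <<'E'
from h import *
import pickle
g=grab_frame("wrist"); t=grab_frame("top"); o=bot.observe(); print(o["position"].round(4),o["tool_rot"].round(3),o["qpos"].round(2),o["grip_width"])
pickle.dump((g,t),open("w5.pkl","wb"))
a=cv2.resize(t["image"][220:350,80:280],(400,260)); b=cv2.resize(g["image"],(640,480))
im=np.zeros((480+0,800,3),np.uint8); im[:480,:533]=cv2.resize(b,(533,480))[:480]; im[:174,533:800]=cv2.resize(a,(267,174))
cv2.imwrite("pics/w5.png",im[:,:,::-1])
hsv=cv2.cvtColor(g["image"],cv2.COLOR_RGB2HSV); m=((hsv[:,:,1]<50)&(hsv[:,:,2]>90)).astype(np.uint8)
n,l,st,c=cv2.connectedComponentsWithStats(m)
for i in range(1,n):
    if st[i,4]>300:
        ys,xs=np.where(l==i); r=cv2.minAreaRect(np.c_[xs,ys].astype(np.float32)); P=unproj(g,cv2.boxPoints(r),.009)[:,:2]
        P=P-0; L=[(np.linalg.norm(P[1]-P[0]),P[1]-P[0]),(np.linalg.norm(P[2]-P[1]),P[2]-P[1])]; L.sort(key=lambda q:-q[0]); v=L[0][1]
        print(st[i],c[i].round(),"ctr",P.mean(0).round(4),"len",L[0][0].round(3),L[1][0].round(3),"ang",np.arctan(v[1]/v[0]).round(3))
E
```

```text
[0.5666 0.1424 0.1161] [-3.141  0.     0.14 ] [-0.84  0.75  0.75  1.83 -0.67  0.83 -1.18] 0.03825804020914399
[  449     0   191   209 34040] [549.  99.] ctr [0.68   0.0034] len 0.137 0.12 ang 0.39
[ 314  198   16   78 1166] [322. 236.] ctr [0.5705 0.1424] len 0.061 0.011 ang 0.146
[  53  321   60   53 2418] [ 83. 348.] ctr [0.4483 0.3261] len 0.049 0.047 ang -0.532
[268 339  26  39 382] [279. 355.] ctr [0.461  0.1658] len 0.038 0.012 ang -0.42
```

View pics/w5.png

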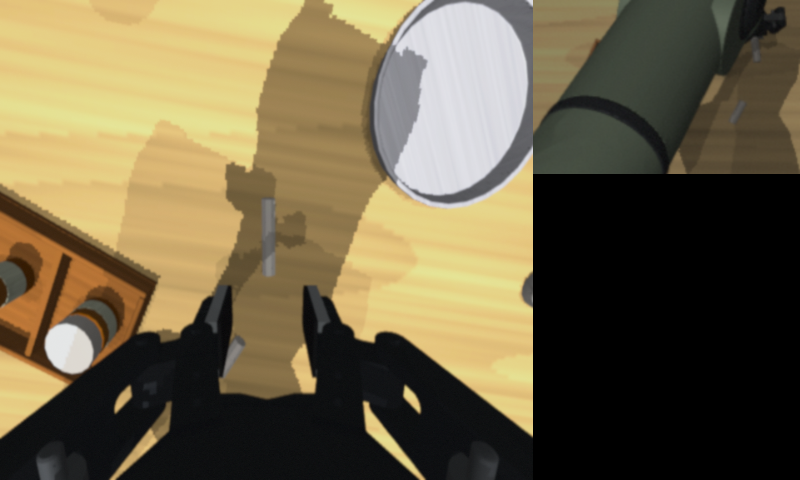

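Both vials stand upright, one in each bay, at (85,340) and (5,285). The long bar, at (268,236), is aligned with the tool. Grasping it.

Request:
arm_command:
  commands:
    - [[4, 0, -30], 0, 0.1]
    - [[0, 0, -35], 0, 0.1]
    - [[0, 0, -30], 0, 0.1]
    - [[0, 0, -13], 0, 0.1]
    - [[0, 0, -4], 0, 0.1]
    - [[0, 0, 0], 0, 0.1]
    - [[0, 0, 0], 0, 1]
    - [[0, 0, 0], 0, 1]
    - [[0, 0, 0], 0, 1]
    - [[0, 0, 0], 0, 1]
    - [[0, 0, 0], 0, 1]
  newtons: 30

```text
clock: 14.7
position: [0.5716, 0.1418, 0.0055]
tool_rot: [-3.141, -0.002, 0.137]
force: [-1.2, -0.5, 8.4]
grip_width: 0.0106
finger_force: 30.4
```

Request:
arm_command:
  commands:
    - [[0, 0, 20], 0, 1]
    - [[0, 0, 40], 0, 1]
    - [[21, -23, 10], 0, 1]
    - [[21, -23, 0], 0, 1]
    - [[21, -23, 0], 0, 1]
    - [[21, -23, 0], 0, 1]
    - [[21, -23, 0], 0, 1]
    - [[0, 0, 0], 0, 1]
    - [[0, 0, -25], 0, 1]
    - [[0, 0, -25], 0, 1]
    - [[0, 0, -10], 0, 1]
    - [[0, 0, -3], 0, 1]
    - [[0, 0, 0], 0, 1]
    - [[0, 0, 0], 0, 1]

```text
clock: 16.1
position: [0.6766, 0.0265, 0.0125]
tool_rot: [3.141, -0.001, 0.137]
force: [0.0, -0.5, -0.9]
grip_width: 0.0105
finger_force: 29.5
```

```bash
python3 - <<'E'
from h import *
g=grab_frame("wrist"); save(g,"w6"); o=bot.observe(); print(o["position"].round(4),o["force"],o["grip_width"],o["qpos"].round(2))
E
```

```text
[0.6766 0.0266 0.0125] [-0.1816738  -0.68075137 -0.41323469] 0.01060206042136997 [-0.5   0.99  0.63  1.6  -0.74  0.81 -0.98]
```

View pics/w6.png

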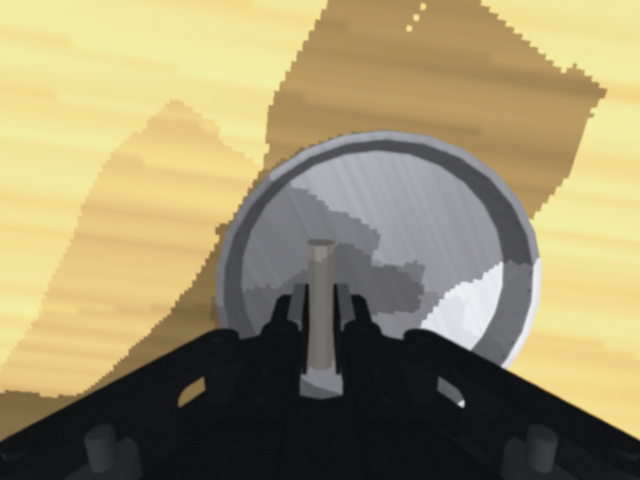

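The bar is level inside the dish, at (320,305) and clear of the wall. Lowering and releasing.

Request:
arm_command:
  commands:
    - [[0, 0, -1], 0, 1]
    - [[0, 0, -1], 0, 1]
    - [[0, 0, -1], 0, 1]
    - [[0, 0, 0], 0, 1]
    - [[0, 0, 0], 0, 0.43]
    - [[0, 0, 0], 0, 0.43]
    - [[0, 0, 0], 0, 0.43]
    - [[0, 0, 20], 0, 0.43]
    - [[0, 0, 40], 0, 0.43]
    - [[-20, 14, 40], 0, 0.3]
    - [[-28, 18, 10], -0.1, 0.1]
    - [[-28, 18, 0], -0.1, 0.1]
    - [[-28, 18, 0], -0.1, 0.1]
    - [[-28, 18, 0], -0.1, 0.1]
    - [[-28, 18, 0], -0.1, 0.1]
    - [[-28, 18, 0], -0.1, 0.1]
    - [[-28, 17, 0], 0, 0.1]
    - [[0, 0, 0], 0, 0.1]
    - [[0, 0, 0], 0, 0.1]

```text
clock: 18.05
position: [0.4601, 0.1662, 0.1193]
tool_rot: [-3.14, -0.0, -0.462]
force: [0.4, 0.4, -0.0]
grip_width: 0.0383
finger_force: 0.0
```

```bash
cat > m.py <<'E'
from h import *
import sys
def meas(g,z=.009,mn=200):
    hsv=cv2.cvtColor(g["image"],cv2.COLOR_RGB2HSV); m=((hsv[:,:,1]<50)&(hsv[:,:,2]>90)).astype(np.uint8)
    n,l,st,c=cv2.connectedComponentsWithStats(m)
    for i in range(1,n):
        if st[i,4]>mn:
            ys,xs=np.where(l==i); P=unproj(g,cv2.boxPoints(cv2.minAreaRect(np.c_[xs,ys].astype(np.float32))),z)[:,:2]
            L=sorted([P[1]-P[0],P[2]-P[1]],key=lambda q:-np.linalg.norm(q)); v=L[0]
            print(st[i],"ctr",P.mean(0).round(4),"len",np.linalg.norm(L,axis=1).round(3),"ang",np.arctan(v[1]/v[0]).round(3))
E
python3 - <<'E'
from m import *
g=grab_frame("wrist"); o=bot.observe(); print(o["position"].round(4),o["tool_rot"].round(3),o["qpos"].round(2),o["grip_width"])
save(g,"w7"); meas(g)
E
```

```text
[0.4606 0.1656 0.1192] [-3.14e+00 -1.00e-03 -4.63e-01] [-1.11  0.7   0.93  2.08 -0.82  0.78 -1.69] 0.03828182745214542
[314 216  16  49 729] ctr [0.4605 0.1661] len [0.038 0.011] ang -0.455
[ 110  287   61   54 2511] ctr [0.4702 0.3285] len [0.048 0.047] ang -1.541
[   0  314   37   43 1104] ctr [0.4998 0.4292] len [0.04  0.029] ang -0.702
```

View pics/w7.png

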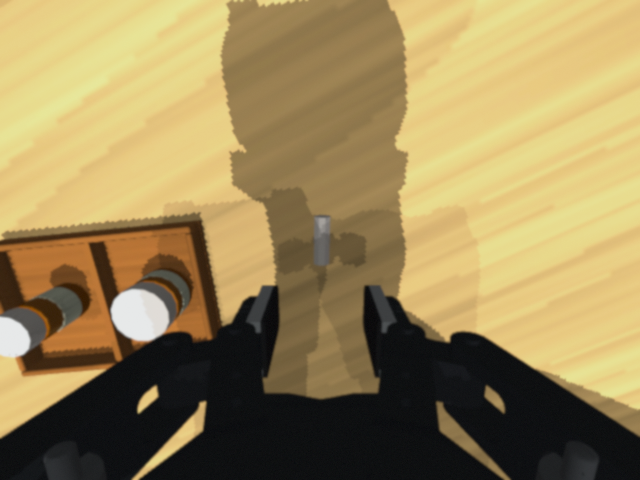

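The short bar, at (322,241), is in line with the tool, and both vials are still upright. Grasping it.

Request:
arm_command:
  commands:
    - [[0, 0, -32], 0, 0.1]
    - [[0, 0, -35], 0, 0.1]
    - [[0, 0, -30], 0, 0.1]
    - [[0, 0, -13], 0, 0.1]
    - [[0, 0, -4], 0, 0.1]
    - [[0, 0, 0], 0, 0.1]
    - [[0, 0, 0], 0, 1]
    - [[0, 0, 0], 0, 1]
    - [[0, 0, 0], 0, 1]
    - [[0, 0, 0], 0, 1]
    - [[0, 0, 0], 0, 1]

```text
clock: 19.2
position: [0.4606, 0.1657, 0.0051]
tool_rot: [-3.14, -0.001, -0.463]
force: [-0.7, -1.9, 6.4]
grip_width: 0.0106
finger_force: 30.8
```

Request:
arm_command:
  commands:
    - [[0, 0, 20], 0, 1]
    - [[0, 0, 40], 0, 1]
    - [[0, 0, 10], 0, 1]
    - [[37, -31, 0], 0.1, 1]
    - [[37, -31, 0], 0.1, 1]
    - [[37, -31, 0], 0.1, 1]
    - [[37, -31, 0], 0.1, 1]
    - [[37, -31, 0], 0.1, 1]
    - [[38, -33, 0], 0.1, 1]
    - [[0, 0, 0], 0, 1]
    - [[0, 0, -25], 0, 1]
    - [[0, 0, -20], 0, 1]
    - [[0, 0, 0], 0, 1]
    - [[0, 0, 0], 0, 1]

```text
clock: 20.6
position: [0.6825, -0.0221, 0.0294]
tool_rot: [3.141, 0.001, 0.137]
force: [0.1, 0.2, 1.0]
grip_width: 0.0109
finger_force: 29.9
```

```bash
python3 - <<'E'
from h import *
g=grab_frame("wrist"); save(g,"w8"); o=bot.observe(); print(o["position"].round(4),o["tool_rot"].round(3),o["grip_width"])
E
```

```text
[ 0.683  -0.0221  0.03  ] [ 3.141 -0.     0.137] 0.010206091414541442
```

View pics/w8.png

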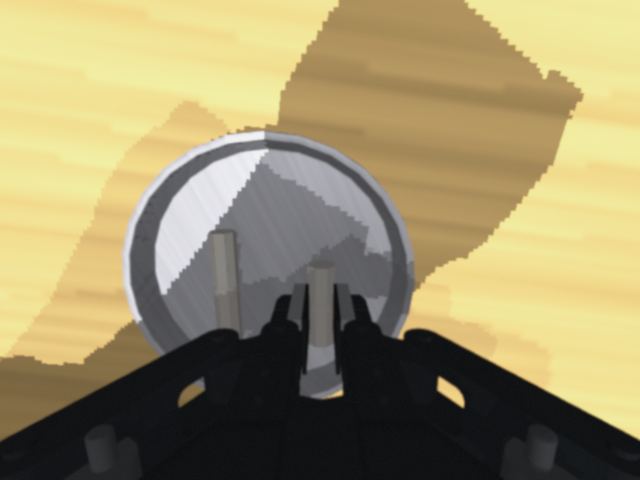

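The long bar lies flat at (227,275), and the short bar, at (320,305), will land clear of it. Placing it, then moving to the stopper.

Request:
arm_command:
  commands:
    - [[0, 0, -10], 0, 1]
    - [[0, 0, -6], 0, 1]
    - [[0, 0, -2], 0, 1]
    - [[0, 0, -1], 0, 1]
    - [[0, 0, -1], 0, 1]
    - [[0, 0, 0], 0, 1]
    - [[0, 0, 0], 0, 0.43]
    - [[0, 0, 0], 0, 0.43]
    - [[0, 0, 0], 0, 0.43]
    - [[0, 0, 20], 0, 0.43]
    - [[0, 0, 40], 0, 0.43]
    - [[0, 0, 40], 0, 0.2]
    - [[-30, -25, 10], 0, 0]
    - [[-30, -25, 0], 0, 0]
    - [[-30, -25, 0], 0, 0]
    - [[-30, -27, 0], 0, 0]
    - [[0, 0, 0], 0, 0]
    - [[0, 0, 0], 0, 0]

```text
clock: 22.45
position: [0.5628, -0.1248, 0.1208]
tool_rot: [-3.141, -0.002, 0.135]
force: [1.7, 1.9, 0.9]
grip_width: 0.0426
finger_force: 0.0
```

```bash
python3 - <<'E'
from m import *
g=grab_frame("wrist"); save(g,"w9"); o=bot.observe(); print(o["position"].round(4),o["tool_rot"].round(3),o["grip_width"],o["qpos"].round(2)); meas(g)
print(proj(g,[(.563,-.1244,.045),(.563,-.1244,.0)]))
E
```

```text
[ 0.5634 -0.124   0.1204] [-3.141e+00 -2.000e-03  1.370e-01] 0.04254512314225819 [-0.36  0.71  0.71  1.85 -0.63  0.81 -0.75]
[   33     0   225   150 25267] ctr [0.6608 0.0109] len [0.145 0.093] ang -1.429
[ 571    0   69   97 3253] ctr [ 0.7189 -0.2937] len [0.059 0.042] ang 0.474
[ 304  221   39   46 1145] ctr [ 0.5621 -0.1259] len [0.032 0.032] ang 0.917
[ 508  312  120   99 6314] ctr [ 0.4946 -0.3401] len [0.095 0.092] ang 1.465
[[321.28793688 254.40723689]
 [321.24383246 238.22111609]]
```

View pics/w9.png

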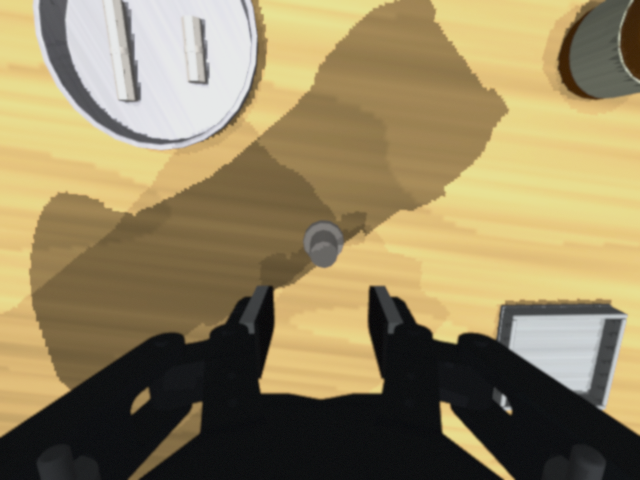

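Both bars lie flat and apart in the dish at (118,45) and (195,48). The stopper is at (323,245), and the steel tray's visible rim corners are at (501,307), (626,315) and (605,405). Grasping the stopper and working out the tray centre.

```bash
python3 - <<'E'
from h import *
import pickle
g=grab_frame("wrist"); t=pickle.load(open("top.pkl","rb"))
p=unproj(g,[(501,306),(626,315)],.02)[:,:2]; e=p[1]-p[0]; print(p,np.linalg.norm(e)); e/=np.linalg.norm(e); print(e, p.mean(0)-.045*np.array([-e[1],e[0]]))
print(unproj(t,[(470.5,292)],.01))
E
```

```text
[[ 0.53366436 -0.27002872]
 [ 0.53982337 -0.36843097]] 0.09859480821267419
[ 0.06246794 -0.99804697] [ 0.49183175 -0.3220409 ]
[[ 0.48640962 -0.33576796  0.01      ]]
```

Request:
arm_command:
  commands:
    - [[0, -1, -25], 0, 0]
    - [[0, 0, -35], 0, 0]
    - [[0, 0, -30], 0, 0]
    - [[0, 0, -10], 0, 0]
    - [[0, 0, -4], 0, 0]
    - [[0, 0, 0], 0, 0]
    - [[0, 0, 0], 0, 1]
    - [[0, 0, 0], 0, 1]
    - [[0, 0, 0], 0, 1]
    - [[0, 0, 0], 0, 1]
    - [[0, 0, 0], 0, 1]
  newtons: 30

```text
clock: 23.65
position: [0.5635, -0.1253, 0.0165]
tool_rot: [3.141, -0.002, 0.137]
force: [-1.2, 1.0, 8.5]
grip_width: 0.0193
finger_force: 29.0
```

Request:
arm_command:
  commands:
    - [[0, 0, 20], 0, 1]
    - [[0, 0, 40], 0, 1]
    - [[-15, -42, 0], 0, 1]
    - [[-15, -42, 0], 0, 1]
    - [[-15, -42, 0], 0, 1]
    - [[-15, -41, 0], 0, 1]
    - [[-15, -41, 0], 0, 1]
    - [[0, 0, 0], 0, 1]
    - [[0, 0, -25], 0, 1]
    - [[0, 0, -20], 0, 1]
    - [[0, 0, -7], 0, 1]
    - [[0, 0, -2], 0, 1]
    - [[0, 0, 0], 0, 1]
    - [[0, 0, 0], 0, 1]

```text
clock: 25.05
position: [0.4882, -0.3335, 0.0222]
tool_rot: [3.141, -0.001, 0.137]
force: [-0.2, -0.2, -0.3]
grip_width: 0.0192
finger_force: 29.5
```

Request:
arm_command:
  commands:
    - [[0, 0, -1], 0, 1]
    - [[0, 0, -1], 0, 1]
    - [[0, 0, 0], 0, 1]
    - [[0, 0, 0], 0, 0.4]
    - [[0, 0, 0], 0, 0.25]
    - [[0, 0, 0], 0, 0.25]
    - [[0, 0, 0], 0, 0.25]
    - [[0, 0, 20], 0, 0.25]
    - [[0, 0, 40], 0, 0.25]
    - [[0, 0, 40], 0, 0.25]
    - [[-10, 30, 30], 0, 0.25]
    - [[-10, 40, 30], 0, 0.25]
    - [[0, 40, 0], 0, 0.25]
    - [[0, 40, 0], 0, 0.25]
    - [[0, 40, 0], 0, 0.25]
    - [[0, 0, 0], 0, 0.25]
    - [[0, 0, 0], 0, 0.25]

```text
clock: 26.75
position: [0.4681, -0.1432, 0.1788]
tool_rot: [-3.141, -0.0, 0.139]
force: [-1.0, -0.5, 0.5]
grip_width: 0.0317
finger_force: 0.0
```

```bash
python3 - <<'E'
from m import *
import pickle
t0=pickle.load(open("top.pkl","rb")); 
o=bot.observe(); print(o["position"].round(3),o["clock"])
for n in("top","scene"):
    g=grab_frame(n); pickle.dump(g,open(n+"F.pkl","wb"))
    f0=pickle.load(open(n+".pkl","rb"))
    # expected top/bottom pixel of each placed thing, and mean colour at the top
    for k,X,h in(("tall",(.507,.373,.005),.06),("short",(.480,.300,.005),.045),("stop",(.488,-.3335,.004),.045),("blong",(.6765,.0265,.01),0.006),("bshort",(.683,-.022,.01),.006)):
        u=proj(g,[X[0],X[1],X[2]+h])[0]; x,y=u.round().astype(int)
        inb=3<x<636 and 3<y<476
        print(n,k,u.round(1), (g["image"][y-2:y+3,x-2:x+3].mean((0,1)).round(),f0["image"][y-2:y+3,x-2:x+3].mean((0,1)).round()) if inb else "")
    for k,b in (("beaker",(.742,.292,.045)),("reag",(.722,-.293,.05))):
        x,y=proj(g,b)[0].astype(int); d=np.abs(g["image"][y-25:y+25,x-25:x+25].astype(int)-f0["image"][y-25:y+25,x-25:x+25]).mean(); print(n,k,"diff",d.round(1))
E
```

```text
[ 0.468 -0.143  0.179] 26.75
top tall [128.8 276.6] (array([140., 140., 137.]), array([99., 66., 40.]))
top short [165.3 291. ] (array([140., 141., 137.]), array([97., 66., 39.]))
top stop [474.4 289.7] (array([59., 64., 56.]), array([113., 114., 113.]))
top blong [300.6 202.1] (array([126., 125., 121.]), array([126., 127., 124.]))
top bshort [323.2 199.4] (array([130., 128., 124.]), array([126., 126., 124.]))
top beaker diff 10.1
top reag diff 9.8
scene tall [390.8 107. ] (array([159., 155., 152.]), array([60., 46., 33.]))
scene short [360.9 124.4] (array([159., 154., 152.]), array([112.,  77.,  50.]))
scene stop [137.9 329.2] (array([160., 156., 155.]), array([129., 126., 126.]))
scene blong [355.8 260.6] (array([150., 144., 141.]), array([139., 134., 137.]))
scene bshort [342.7 279.5] (array([151., 145., 143.]), array([143., 137., 140.]))
scene beaker diff 9.4
scene reag diff 8.1
```

```bash
python3 - <<'E'
from h import *
import pickle
g=pickle.load(open("sceneF.pkl","rb")); f=pickle.load(open("scene.pkl","rb"))
G=[cv2.cvtColor(q["image"],cv2.COLOR_RGB2GRAY).astype(np.float32) for q in(f,g)]
for n,(x,y) in dict(beaker=(463,187),reag=(254,402),ref=(530,120)).items():
    a,b=[q[y-32:y+32,x-32:x+32] for q in G]; print(n,cv2.phaseCorrelate(a,b,cv2.createHanningWindow((64,64),cv2.CV_32F)))
print(proj(g,[(.488,-.3335,.004),(.488,-.3335,.049)]).round())
print(G[1][318:352:2,124:154:2].astype(int))
E
```

```text
beaker ((-0.0302037975335665, -0.08143020770374676), 0.9684055770048872)
reag ((-0.028106311631233893, 0.09699281214577482), 0.9145712265744805)
ref ((-0.0849258659252996, -0.10077882739535227), 1.020302431192249)
[[145. 340.]
 [138. 329.]]
[[133 141 138 146  70  64  61  83 126 135 139 139 138 137  85]
 [139 140 138  82  61  60  69 129 139 138 139 138 139 137 143]
 [144 135  91  59  57  74  84 142 135 138 136 135 138 145 142]
 [134 106  59  59  70  84 148 150 150 141 136 138 142 139 140]
 [126  59  62  63 126 154 159 159 155 158 138 139 142 140 139]
 [ 59  63  88  88 136 157 159 157 159 158  81 139 138 142 145]
 [ 55  72  92 128 142 158 156 158 156 162  68 127 155 145 142]
 [ 58  84 125 136 141 163 160 159 164  89  68  63 147 152 136]
 [ 90 144 140 139 138  96  95  89  71  69  69  63  68 148 104]
 [ 88 144 137 138 140 141  72  69  75  74  71  69  67 159 124]
 [141 139 138 139 136 124 147  68  73  74  71  72  67 140  89]
 [137 142 144 140 140 144 156 106  73  72  71  71  97 152  65]
 [141 143 139 136 140 146 158 164  92  85  95 104 107  71  69]
 [142 140 141 143 142 140 144 141 150 108 109  88  72  70  83]
 [138 139 142 144 139 142 146  67  83  78  66  70  71  83  83]
 [138 140 145 142 141 144 147 144 125  81  74  79  87  84 138]
 [141 144 142 143 141 144 143 137 136 124 125  85 144 140 143]]
```

```bash
python3 -c "
from workcell import ticket
print(ticket.job_done())"
```

```text
the job is handed in; nothing more can be done
None
```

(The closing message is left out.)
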